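# Shift the herb mill's lever through its zigzag gate

## Task

Two low white herb mills stand on the counter, alike but for the slot that their lever runs in: one is straight, the other a zigzag. On the mill with the zigzag slot, shift the lever from its rest position at the near end, along the slot, all the way to the far end by the grinding chamber, and let go of it. Leave the lever of the mill with the straight slot where it is.

Things in the scene. Friction and masses are not known exactly. Their poses are not given: they have to be found in the camera images.
- zigzag_lever_knob (a point): Lever of the mill with the zigzag slot: upright dark wooden barrel knob, 32 mm across, 41 mm tall. Point: the knob's centre, 98 mm above the counter, 42 mm above the gate plate; knob underside 22 mm above the plate. On a 12 mm steel stem it slides level and easily (under 2 N), stays where left and cannot be lifted out. Starts at the slot's near right end.
- zigzag_mill: White mill with the zigzag slot, fixed, 290 x 150 mm. Origin: centre of its underside; x points from the lever end (robot side) to the round grinding chamber (129 mm tall), y left, z up. Slot 24 mm wide in a steel plate 56 mm up; its centre line in mm (x, y): start (-102, -24), left to (-102, 24), away to (-60, 24), right to (-60, -24), away to the far end (-18, -24).
- straight_lever_knob (a point): Lever of the mill with the straight slot, to be left alone: upright dark wooden barrel knob, 32 mm across, 41 mm tall. Point: the knob's centre, 98 mm above the counter, 42 mm above the gate plate; knob underside 22 mm above the plate. 
- straight_mill: White mill with the straight slot, fixed, 290 x 150 mm. Origin: centre of its underside; x points from the lever end (robot side) to the round grinding chamber (129 mm tall), y left, z up. Slot straight along x from (-102, 0) to (-18, 0) mm; its lever may stand anywhere in it.
There are look-alikes about, which are no part of the job. What is shaped like the part that bears zigzag_lever_knob but blue or turquoise is not meant.

How it is judged:
On the way, in this order (a step that is already met when the one before it is completed fails the run):
1. the lever has crossed to the left end of the near lane (x of zigzag_lever_knob in the frame of zigzag_mill below -0.084 m and y of zigzag_lever_knob in the frame of zigzag_mill above 0.01 m).
2. the lever has gone on to the left end of the middle lane (x of zigzag_lever_knob in the frame of zigzag_mill above -0.076 m and y of zigzag_lever_knob in the frame of zigzag_mill above 0.01 m).
3. the lever has crossed to the right end of the middle lane (x of zigzag_lever_knob in the frame of zigzag_mill between -0.076 and -0.044 m and y of zigzag_lever_knob in the frame of zigzag_mill below -0.01 m).
At the end, for the whole second after the job is handed in: The zigzag mill's lever rests at the far end of its slot (knob's centre no more than 14 mm short of the end point x = -18 mm, y = -24 mm in the mill's frame), and stays there (x of zigzag_lever_knob in the frame of zigzag_mill above -0.032 m and y of zigzag_lever_knob in the frame of zigzag_mill below -0.01 m); the robot touches nothing.
It fails at once if the lever of the mill with the straight slot is moved by more than 10 mm (distance of straight_lever_knob from where it was at the start of the episode above 0.01 m).
It also fails if it takes over 37 s, if anything falls off the work surface, if the arm or the gripper's body presses on something with over 40 N, if the wrist force passes 120 N, or if a joint passes its speed limit or range.

## Robot

A 7-joint arm with a two-finger parallel gripper is mounted at the origin on a cart in front of the work surface, level with it; the furniture and walls round the work are solid. World frame = base frame: x ahead of the robot, y to its left, z up, the work surface at z = 0. Lengths are in m, angles in rad, forces in N, time in s.
With the tool pointing down it reaches from about 0.4 to 0.85 m from the base axis. Payload 4.5 kg.
Tool frame: the origin (TCP) lies between the finger pads; the fingertips stand 19 mm ahead of it and the grasp point (between the pads) is the TCP (r.nose_length is the distance from the TCP to the fingertips, in m); z points along the fingers, x is the direction in which the jaws open and shut, and the axes are right-handed (so a half turn about z gives the same grasp; the last joint's range is limited). The gripper opens to 88 mm and grips with 3 to 60 N. Pads are 18 mm wide; open, the fingers measure 123 mm over their backs; the gripper's body (75 mm by 187 mm) begins 45 mm behind the grasp point.
Start: joints at [1.178, 0.689, -0.195, 1.565, 0.157, 0.902, -0.215], TCP at [0.259, -0.569, 0.258] pointing down, gripper open.
Joint ranges: [-3.01, 3.01], [-0.46, 2.08], [-1.47, 1.51], [0.13, 2.56], [-1, 4.14], [0.04, 2.09], [-2.66, 2.66]. Speed limits (rad/s): [2.57, 2.57, 3.14, 3.14, 3.14, 3.14, 3.14].

## Interface

Orientations are given as a unit quaternion [x, y, z, w].
In Python, from plant import get_state, vision, r gives the robot as it stands.
- The arm moves only by the tool play_rows, never from a script. Its argument "deltas" is a list that holds one entry, the list of rows, each a list of 7 numbers: the gripper command: -1 is fully open, 1 is shut, values between are in proportion, then the shift along the tool's x, y, z normalised to -1 to 1, where 1 is 300 mm, then the turn, a rotation vector about the tool's x, y, z normalised to -1 to 1, where 1 is pi rad. A call has 1 to 5 rows; each row is the pose to reach, as a shift and turn from the pose measured when the call began, along the tool's axes at that moment, turning the shorter way round; what a row does not reach only later rows make up. A row lasts 1/8 s, in which the tool goes at most 62.5 mm and 10.7 degrees, less where a joint would pass 70% of its speed; a pose out of reach is approached as far as the arm can. A call with a number of a shift or a turn outside -1 to 1 is refused whole. A call with a gripper value outside its range is refused whole. The fingers move at their own pace and stop on an object; "force" is the grip in N (left out, the last holds). Time passes only in rows, so rows that repeat a pose let the fingers close. It gives the time, the measured TCP pose, the force and the opening at its end, in the units of the state.
- get_state(): the state, without advancing time (a new reading comes with each control period).
- vision.snapshot(name): name is "side" or "top"; returns the picture (480x640x3 uint8, red, green, blue); there is no depth.
- vision.camera_model(name): a dict with "vfov" (degrees; the focal length in pixels is half the picture's height over the tangent of half this angle, whatever the lens; pixels are square), "cx", "cy" (the principal point, pixels), "world_to_cam" (4x4, takes a point from world to camera coordinates). Camera axes: x right, y up, looking along -z (the intrinsics and any distortion apply to the point x, -y, -z); pixel columns grow to the right and rows downward; lengths in m; the calibration is good to about 2 mm. A picture is of the moment at which its call begins. camera_model takes no time and is no camera call.
- r.finish_job(): hands the job in, once; it reports no verdict.
The state is a dict: "clock": time; "q": joint angles; "qd": joint speeds; "joint_torque": joint torques, N m; "tool_pos": TCP position; "eef_rot": TCP orientation; "contact_force": force on the tool from outside, world axes, zero at the start; "moment": the same for the moment, N m; "opening": opening from 0.0 (shut) to 1.0 (fully open).
Only numpy, scipy, OpenCV 4.12 (cv2) and the standard library are available. Lean on these libraries where they do the work, as an engineer would, in place of code of your own. Each camera call takes 0.05 s, during which the arm holds its last target.

## Working session

There is one attempt and no reset: what is moved stays moved. The work goes in short steps, Python scripts to look and compute and a tool call to move; the robot and the scene stay as the last step left them, time stands still between calls to the robot, and variables do not carry over. Pictures are saved under pics/ and viewed, and the job is handed in when it is done.

Besides the shell and the picture viewer there is one more tool, called as name(argument=value, ...) on one line, values as JSON. play_rows: Moves the arm, as the interface text tells. Scaled input: -1 to 1 covers 300 mm each way for a shift and pi rad each way for a turn. Its arguments: {"type":"object","properties":{"deltas":{"type":"array"},"force":{"type":"number"}},"required":["deltas"]}

```bash
mkdir -p pics; ls; python3 - <<'E'
from plant import get_state, vision, r
import cv2
for n in("top","side"):
    im=vision.snapshot(n); cv2.imwrite(f"pics/{n}0.png",im[:,:,::-1])
    print(n,vision.camera_model(n))
print(get_state()); print(r.nose_length)
E
```

```text
pics
top {'vfov': 42.980066668014565, 'cx': 317.5786732062354, 'cy': 246.99208554321416, 'world_to_cam': array([[ 0.02747703, -0.99961564, -0.00368497,  0.0112211 ],
       [ 0.98630714,  0.02651116,  0.16277403, -0.50852445],
       [-0.16261377, -0.00810706,  0.98665649, -1.22433035],
       [ 0.        ,  0.        ,  0.        ,  1.        ]])}
side {'vfov': 53.46155349721494, 'cx': 317.1147188246725, 'cy': 242.8600025744425, 'world_to_cam': array([[-0.9587825 , -0.28395327, -0.01032709,  0.46328983],
       [ 0.14544044, -0.52166106,  0.84066451, -0.12470823],
       [-0.24409668,  0.80451245,  0.54145779, -0.88401149],
       [ 0.        ,  0.        ,  0.        ,  1.        ]])}
{'clock': 0.1, 'q': array([ 1.17778448,  0.68989448, -0.19451936,  1.56621985,  0.15732064,
        0.90252667, -0.2151287 ]), 'qd': array([-0.00095117, -0.00103065,  0.00073064, -0.00092587,  0.00070489,
        0.00063474, -0.00027338]), 'joint_torque': array([-3.97128941e-03, -5.28493559e+01, -1.27188787e+00, -1.53834969e+01,
       -5.26025472e-02,  1.99429945e-03, -3.98160822e-06]), 'tool_pos': array([ 0.25846674, -0.56846477,  0.2569991 ]), 'eef_rot': array([ 8.40839471e-01, -5.41283936e-01, -7.31552851e-04, -3.87128605e-04]), 'contact_force': array([-0.34562495, -0.33138452,  0.77377102]), 'moment': array([0.01488829, 0.04037613, 0.01725172]), 'opening': 1.0023866186298975}
0.019
```

View pics/top0.png

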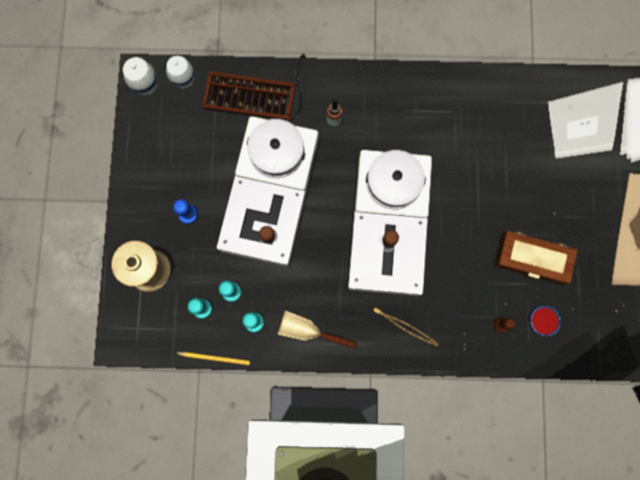

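View pics/side0.png

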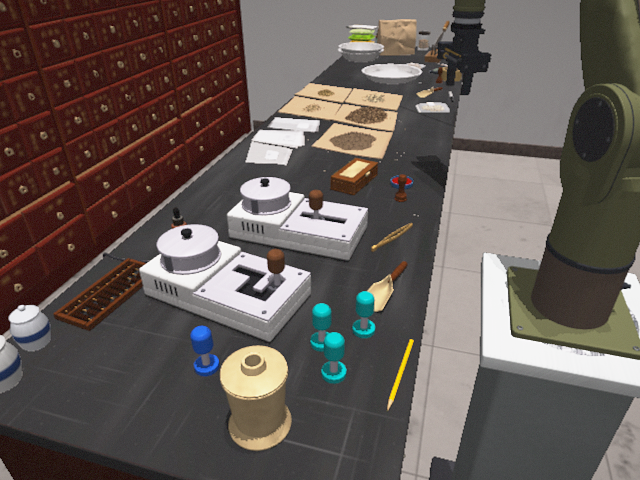

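The top view shows the zigzag mill on the left, with its knob at about (267,233) and a dark slot around (235-285, 195-245). The straight mill is to its right, with its knob at about (391,238). The turquoise and blue look-alikes are down-left. Next I'll measure the slot and the knob.

```bash
cat > h.py <<'E'
import numpy as np, cv2
from plant import get_state, vision, r
def K(n):
    m=vision.camera_model(n); return 240/np.tan(np.radians(m['vfov']/2)),m['cx'],m['cy'],m['world_to_cam']
def ray(n,u,v):
    f,cx,cy,T=K(n); d=np.array([(u-cx)/f,-(v-cy)/f,-1]); R=T[:3,:3]
    return -R.T@T[:3,3], R.T@d
def onz(n,u,v,z):
    o,d=ray(n,u,v); return o+d*(z-o[2])/d[2]
def proj(n,p):
    f,cx,cy,T=K(n); c=T[:3,:3]@np.array(p)+T[:3,3]; return np.array([cx+f*c[0]/-c[2],cy-f*c[1]/-c[2]])
def tri(uvt,uvs):
    o1,d1=ray("top",*uvt);o2,d2=ray("side",*uvs)
    A=np.stack([d1,-d2],1); s=np.linalg.lstsq(A,o2-o1,rcond=None)[0]
    a=o1+d1*s[0];b=o2+d2*s[1]; return (a+b)/2,np.linalg.norm(a-b)
def knob(im,box):
    x0,y0,x1,y1=box; h=cv2.cvtColor(im[y0:y1,x0:x1],cv2.COLOR_RGB2HSV)
    m=((h[...,1]>80)&((h[...,0]<18)|(h[...,0]>170))&(h[...,2]>25)).astype(np.uint8)
    n,l,s,c=cv2.connectedComponentsWithStats(m); i=1+np.argmax(s[1:,4])
    return c[i]+[x0,y0],s[i]+np.array([x0,y0,0,0,0])
E
python3 - <<'E'
from h import *
t=cv2.imread("pics/top0.png")[:,:,::-1].copy(); s=cv2.imread("pics/side0.png")[:,:,::-1].copy()
kt=knob(t,(225,190,300,260)); ks=knob(s,(255,235,295,285)); print(kt,ks)
print("tri",tri(kt[0],ks[0]), "top z.1",onz("top",*kt[0],.1))
kt2=knob(t,(360,215,425,290)); ks2=knob(s,(300,180,335,220));print(kt2,ks2,tri(kt2[0],ks2[0]))
g=cv2.cvtColor(t,cv2.COLOR_RGB2GRAY)
w=(g>150).astype(np.uint8)
for c in cv2.findContours(w,cv2.RETR_EXTERNAL,cv2.CHAIN_APPROX_NONE)[0]:
    if cv2.contourArea(c)>3000: print(cv2.contourArea(c),cv2.boundingRect(c),cv2.minAreaRect(c))
cv2.imwrite("pics/z.png",cv2.resize(t[105:300,200:330,::-1],None,fx=4,fy=3.07*4/3.07,interpolation=cv2.INTER_CUBIC)[160:760])
E
```

```text
(array([266.32222222, 233.94444444]), array([259, 227,  15,  15, 180])) (array([275.29155313, 260.45504087]), array([267, 248,  18,  26, 367]))
tri (array([0.52240473, 0.12727082, 0.099308  ]), np.float64(0.0006512754518654523)) top z.1 [0.52195671 0.12711712 0.1       ]
(array([390.27807487, 237.72192513]), array([384, 230,  14,  17, 187])) (array([315.5443038 , 198.97046414]), array([309, 190,  14,  20, 237])) (array([ 0.52101815, -0.11915069,  0.09963604]), np.float64(4.333726199554597e-05))
17063.0 (199, 374, 344, 106) ((370.0518798828125, 429.7170715332031), (343.5022277832031, 104.2685317993164), 1.3019527196884155)
7279.0 (32, 203, 74, 162) ((69.00273895263672, 283.5265808105469), (61.03199005126953, 164.7570343017578), 5.411869049072266)
10002.0 (349, 150, 83, 145) ((390.8724365234375, 220.5310516357422), (74.40875244140625, 141.92474365234375), 4.763641834259033)
9723.5 (217, 117, 101, 147) ((268.236328125, 188.76376342773438), (73.04509735107422, 140.62379455566406), 13.851418495178223)
3934.0 (548, 82, 75, 76) ((588.5499877929688, 119.85000610351562), (65.76094055175781, 76.65038299560547), 81.8698959350586)
```

View pics/z.png

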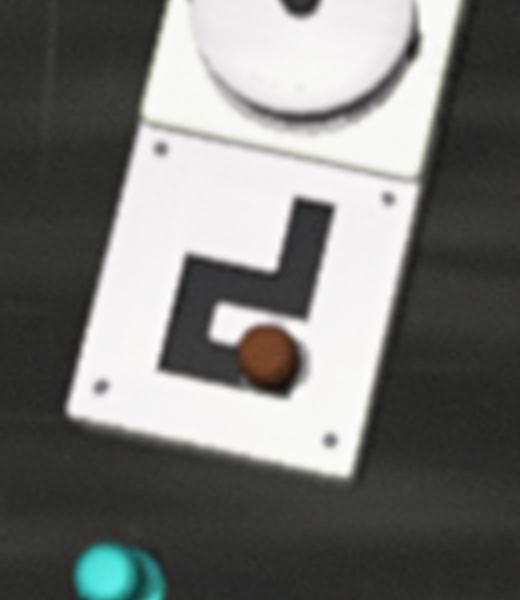

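```bash
python3 - <<'E'
from h import *
px=np.array([(296,197),(335,206),(186,253),(160,369),(277,272),(306,320),(290,397)])/4.+[200-.4,145-.4]
M=np.array([(-6,-12),(-6,-36),(-48,36),(-114,36),(-48,-12),(-72,-36),(-114,-36)])/1000.
t=cv2.imread("pics/top0.png");g=cv2.cvtColor(t,cv2.COLOR_BGR2GRAY)
px=cv2.cornerSubPix(g,px.astype(np.float32).reshape(-1,1,2),(2,2),(-1,-1),(3,30,.01)).reshape(-1,2)
W=np.array([onz("top",u,v,.056)[:2] for u,v in px])
mc,wc=M.mean(0),W.mean(0); H=(M-mc).T@(W-wc)
th=np.arctan2(H[0,1]-H[1,0],H[0,0]+H[1,1]); R=np.array([[np.cos(th),-np.sin(th)],[np.sin(th),np.cos(th)]])
t0=wc-R@mc; print("yaw",np.degrees(th),"t",t0); print(((W-t0)@R-M)*1000)
# scale check
print(np.linalg.norm(W-wc)/np.linalg.norm(M-mc))
k=np.array([.5224,.1272]); print("knob mill",(k-t0)@R*1000)
np.savez("mill.npz",t=t0,th=th)
for p in [(-102,-24),(-102,24),(-60,24),(-60,-24),(-18,-24)]: print(p,t0+R@(np.array(p)/1000))
s=get_state(); from scipy.spatial.transform import Rotation as Ro
print(Ro.from_quat(s['eef_rot']).as_matrix().round(3),s['tool_pos'])
E
```

```text
yaw -11.552561915323734 t [0.62576909 0.13145916]
[[-1.58460448 -1.23877848]
 [-1.78489316  1.46839208]
 [-1.71097399 -1.52067843]
 [ 1.66471525 -1.48990775]
 [-0.43280646 -0.55868909]
 [ 1.7660485   1.44503559]
 [ 2.08251434  1.89462607]]
0.9624976365965594
knob mill [-100.42201233  -24.87427687]
(-102, -24) [0.52102907 0.12837258]
(-102, 24) [0.53064188 0.17540017]
(-60, 24) [0.57179101 0.16698896]
(-60, -24) [0.56217821 0.11996138]
(-18, -24) [0.60332735 0.11155017]
[[ 0.414 -0.91  -0.001]
 [-0.91  -0.414  0.001]
 [-0.002  0.    -1.   ]] [ 0.25846674 -0.56846477  0.2569991 ]
```

```bash
cat > mv.py <<'E'
# usage: mv.py x y z [yawdeg]  -> tool-frame delta normalised (full move), world yaw = angle of tool x
import sys; from h import *
from scipy.spatial.transform import Rotation as Ro
def delta(p,yaw,s=None):
    s=s or get_state(); R=Ro.from_quat(s['eef_rot']); d=R.inv().apply(np.array(p)-s['tool_pos'])/.3
    y=np.radians(yaw); Rt=Ro.from_matrix(np.array([[np.cos(y),np.sin(y),0],[np.sin(y),-np.cos(y),0],[0,0,-1]]))
    return d.round(3),((R.inv()*Rt).as_rotvec()/np.pi).round(3)
if __name__=="__main__":
    a=list(map(float,sys.argv[1:])); s=get_state(); print(s['clock'],s['q'].round(2)); d,t=delta(a[:3],a[3]); print(d,t,"mm",np.linalg.norm(d)*300,"deg",np.linalg.norm(t)*180)
E
python3 mv.py .46 -.38 .25 -17.5
```

```text
0.1 [ 1.18  0.69 -0.19  1.57  0.16  0.9  -0.22]
[-0.294 -0.872  0.024] [-0.     0.001 -0.267] mm 276.16234355900156 deg 48.06033707746961
```

play_rows(deltas=[[[-1,-0.06,-0.175,0.005,0,0,-0.053],[-1,-0.12,-0.35,0.01,0,0,-0.107],[-1,-0.176,-0.523,0.015,0,0,-0.16],[-1,-0.235,-0.7,0.02,0,0,-0.213],[-1,-0.294,-0.872,0.024,0,0,-0.267]]], force=25)

```text
clock: 0.72
tool_pos: [0.461, -0.3785, 0.2496]
eef_rot: [0.989, -0.149, -0.001, -0.001]
contact_force: [-0.1, 0.2, 0.3]
opening: 0.995
```

```bash
python3 mv.py .52 -.12 .25 30.5
```

```text
0.725 [ 0.84  0.68 -0.41  1.66  0.33  0.88  0.  ]
[-0.066 -0.881 -0.   ] [-0.001  0.    -0.265] mm 265.0406195284036 deg 47.70033962143247
```

play_rows(deltas=[[[-1,-0.013,-0.176,0,0,0,-0.053],[-1,-0.026,-0.352,0,0,0,-0.106],[-1,-0.04,-0.53,0,0,0,-0.16],[-1,-0.053,-0.705,0,0,0,-0.212],[-1,-0.066,-0.881,0,0,0,-0.265]]])

```text
clock: 1.35
tool_pos: [0.5201, -0.1186, 0.2497]
eef_rot: [0.964, 0.266, -0.001, -0.001]
contact_force: [1.4, -0.4, -0.0]
opening: 1.004
```

```bash
python3 mv.py .5219 .1275 .2 78.4
```

```text
1.35 [ 0.52  0.64 -0.62  1.84  0.49  0.83  0.18]
[ 0.426 -0.701  0.167] [-0.001 -0.    -0.264] mm 251.13530217792956 deg 47.520340907868075
```

play_rows(deltas=[[[-1,0.085,-0.14,0.03,0,0,-0.053],[-1,0.17,-0.28,0.06,0,0,-0.106],[-1,0.256,-0.42,0.1,0,0,-0.16],[-1,0.34,-0.56,0.13,0,0,-0.212],[-1,0.426,-0.701,0.167,0,0,-0.264]]])

```text
clock: 1.98
tool_pos: [0.5218, 0.1288, 0.1995]
eef_rot: [0.774, 0.634, -0.0, -0.001]
contact_force: [0.7, -0.3, 0.4]
opening: 1.0
```

```bash
python3 mv.py .5219 .1275 .101 78.4; python3 - <<'E'
from h import *
for n in("top","side"): cv2.imwrite(f"pics/{n}1.png",vision.snapshot(n)[:,:,::-1])
E
```

```text
1.975 [ 0.12  0.76 -0.77  1.87  0.71  0.81  0.34]
[-0.004  0.002  0.328] [-0.001 -0.     0.001] mm 98.40914591642384 deg 0.2545584412271571
```

View pics/side1.png

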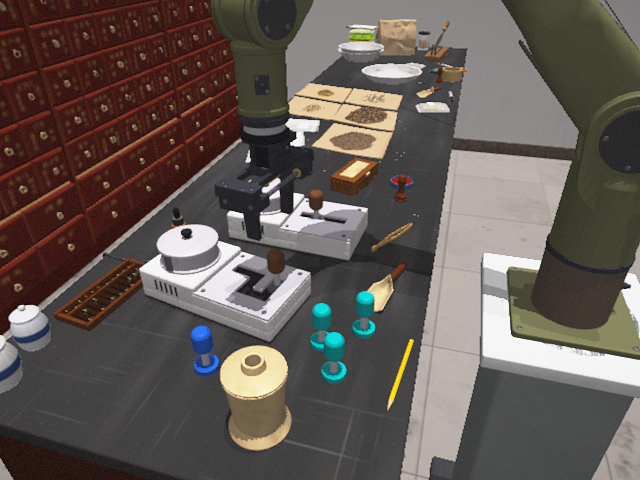

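View pics/top1.png

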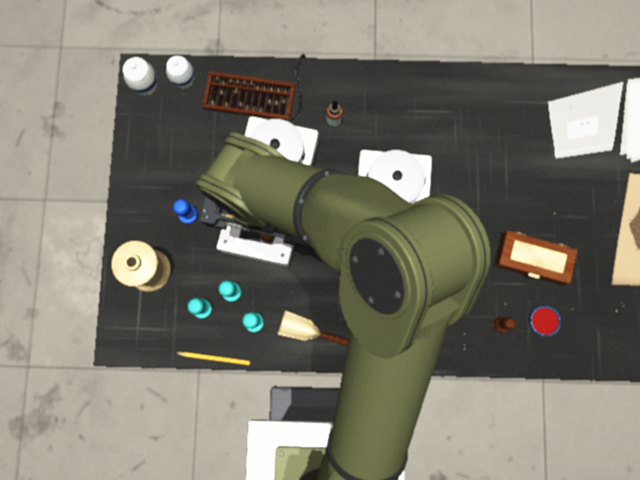

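The side view shows the open gripper around (230-300,175-235), above and beyond the knob at (275,262). I'll check where the TCP projects in that view.

```bash
python3 - <<'E'
from h import *
for z in (.2,.181): print(proj("side",(.5218,.1288,z)),proj("side",(.5218+.2*.044,.1288+.98*.044,z)),proj("side",(.5218-.2*.044,.1288-.98*.044,z)))
print(proj("side",(.5218,.1288,.098)))
E
```

```text
[272.0261654  211.78888472] [257.26206184 223.65241617] [285.63532923 200.85339225]
[272.71447554 221.58367278] [258.17461921 233.70028618] [286.13082614 210.40331929]
[275.52700922 261.60657785]
```

The projection agrees: the left fingertip at about (255,235) is where the model puts it. Descending.

play_rows(deltas=[[[-1,-0.003,0.002,0.1,0,0,0],[-1,-0.004,0.002,0.2,0,0,0],[-1,-0.004,0.002,0.28,0,0,0],[-1,-0.004,0.002,0.32,0,0,0],[-1,-0.004,0.002,0.328,0,0,0]]])

```text
clock: 2.7
tool_pos: [0.5207, 0.1333, 0.1008]
eef_rot: [0.772, 0.636, 0.001, -0.004]
contact_force: [0.4, -0.9, -0.0]
opening: 0.997
```

```bash
python3 - <<'E'
from h import *
cv2.imwrite("pics/side2.png",cv2.resize(vision.snapshot("side")[130:330,130:390,::-1],None,fx=3,fy=3))
E
```

```text
(no output)
```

View pics/side2.png

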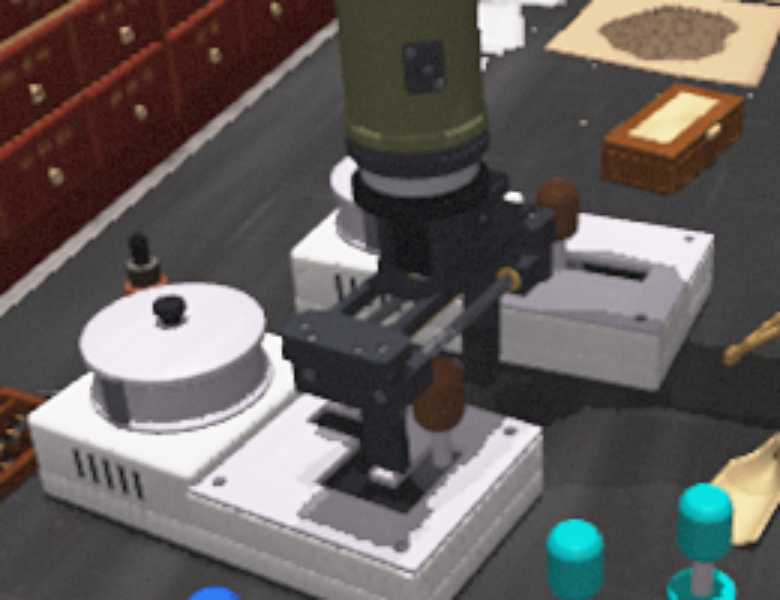

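The fingers straddle the knob (zoom (438,398)). The TCP sits about 6 mm too far left, so I'll correct that and close.

```bash
python3 mv.py .5219 .1275 .101 78.4;python3 -c "
from h import *
print(get_state())"
```

```text
2.75 [ 0.04  0.89 -0.63  1.93  0.89  0.62  0.19]
[-0.019  0.007  0.   ] [-0.001 -0.002  0.003] mm 6.074537019394976 deg 0.6734983296193096
{'clock': 2.75, 'q': array([ 0.03502524,  0.89331312, -0.63117313,  1.93416839,  0.89409779,
        0.6197672 ,  0.19123193]), 'qd': array([ 0.00217854, -0.01419057, -0.01514612, -0.0043421 , -0.01015349,
        0.00827834,  0.00717399]), 'joint_torque': array([-3.11214337e-02, -5.02598619e+01, -7.24747807e+00, -7.04558060e+00,
       -2.72831944e-02,  3.15333593e-03, -1.64817623e-02]), 'tool_pos': array([0.52088374, 0.13355803, 0.10108945]), 'eef_rot': array([ 0.77191386,  0.63571524,  0.00114644, -0.00371503]), 'contact_force': array([ 0.02610859,  1.13228653, -0.05256174]), 'moment': array([ 0.10654631, -0.15395685,  0.01747627]), 'opening': 1.0030753336692901}
```

play_rows(deltas=[[[-1,-0.019,0.007,0,-0.001,-0.002,0.003],[-1,-0.019,0.007,0,-0.001,-0.002,0.003],[0.1,-0.019,0.007,0,-0.001,-0.002,0.003],[1,-0.019,0.007,0,-0.001,-0.002,0.003],[1,-0.019,0.007,0,-0.001,-0.002,0.003]]], force=25)

```text
clock: 3.38
tool_pos: [0.5218, 0.1277, 0.1011]
eef_rot: [0.775, 0.632, -0.0, -0.001]
contact_force: [0.1, -0.5, -0.1]
opening: 0.68
```

```bash
python3 mv.py .5219 .1275 .101 78.4
```

```text
3.375 [ 0.04  0.89 -0.62  1.94  0.9   0.62  0.19]
[-0.001  0.     0.   ] [-0. -0.  0.] mm 0.3 deg 0.0
```

play_rows(deltas=[[[1,0,0,0,0,0,0],[1,0,0,0,0,0,0],[1,0,0,0,0,0,0],[1,0,0,0,0,0,0]]])

```text
clock: 3.88
tool_pos: [0.5219, 0.1278, 0.1011]
eef_rot: [0.775, 0.632, -0.0, -0.001]
contact_force: [-0.2, 0.0, 0.0]
opening: 0.345
```

```bash
python3 - <<'E'
from mv import *
s=get_state(); print(s['opening']*88,s['contact_force'])
cv2.imwrite("pics/side3.png",cv2.resize(vision.snapshot("side")[130:330,130:390,::-1],None,fx=3,fy=3))
m=np.load("mill.npz");th=float(m['th']);R=np.array([[np.cos(th),-np.sin(th)],[np.sin(th),np.cos(th)]])
print("tcp mill",(s['tool_pos'][:2]-m['t'])@R*1000)
for p in [(-102,24)]: print(p,delta(list(m['t']+R@(np.array(p)/1000))+[.101],78.4))
E
```

```text
30.393546806481794 [-0.22554885  0.03455901  0.0146042 ]
tcp mill [-101.05312852  -24.42166884]
(-102, 24) (array([ 0.162, -0.003,  0.   ]), array([-0., -0.,  0.]))
```

View pics/side3.png

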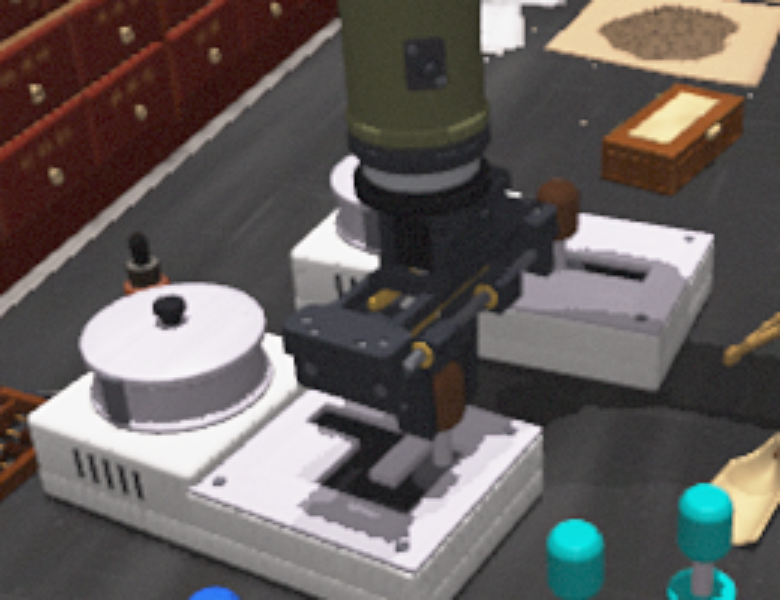

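The knob is gripped at zoom (450,395), with the jaws stopped at 30 mm. Now I'll move it left along the near lane.

play_rows(deltas=[[[1,0.03,0,0,0,0,0],[1,0.07,-0.001,0,0,0,0],[1,0.11,-0.002,0,0,0,0],[1,0.15,-0.003,0,0,0,0],[1,0.162,-0.003,0,0,0,0]]])

```text
clock: 4.55
tool_pos: [0.5307, 0.1774, 0.1011]
eef_rot: [0.774, 0.633, 0.0, -0.001]
contact_force: [-0.8, -0.8, 1.8]
opening: 0.347
```

```bash
cat > st.py <<'E'
import sys
from mv import *
m=np.load("mill.npz");th=float(m['th']);R=np.array([[np.cos(th),-np.sin(th)],[np.sin(th),np.cos(th)]])
s=get_state(); print(s['clock'],s['opening']*88,s['contact_force'].round(2),"tcp mill",(s['tool_pos'][:2]-m['t'])@R*1000,s['tool_pos'][2])
p=list(map(float,sys.argv[2:4]))
print(p,delta(list(m['t']+R@(np.array(p)/1000))+[.101],78.4,s))
cv2.imwrite(f"pics/{sys.argv[1]}.png",cv2.resize(vision.snapshot("side")[130:330,130:390,::-1],None,fx=3,fy=3))
E
python3 st.py side4 -60 24
```

```text
4.55 30.52112151312035 [-0.79 -0.78  1.79] tcp mill [-102.36184154   25.94672173] 0.10109304576752656
[-60.0, 24.0] (array([-0.007,  0.141,  0.   ]), array([-0.   , -0.001,  0.001]))
```

View pics/side4.png

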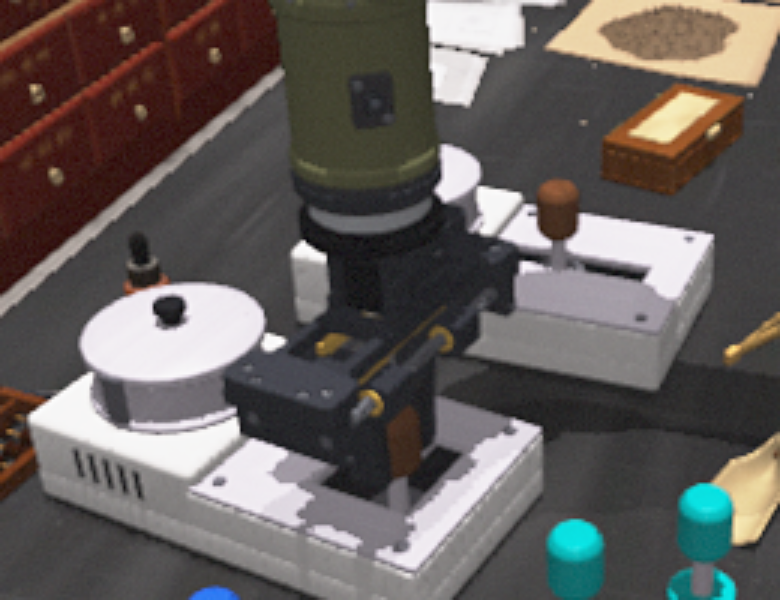

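The lever is at the left end of the near lane (stem at zoom (400,490)) with low forces. Next is the move away from the robot to x = -60.

play_rows(deltas=[[[1,-0.007,0.02,0,0,0,0],[1,-0.007,0.055,0,0,0,0],[1,-0.007,0.09,0,0,0,0],[1,-0.007,0.125,0,0,0,0],[1,-0.007,0.141,0,0,0,0]]])

```text
clock: 5.22
tool_pos: [0.5727, 0.1663, 0.1011]
eef_rot: [0.775, 0.632, 0.001, -0.001]
contact_force: [-1.1, 1.0, 2.1]
opening: 0.343
```

```bash
python3 st.py side5 -60 -24
```

```text
5.225 30.191105352310544 [-1.08  0.96  2.11] tcp mill [-58.93261214  23.52035289] 0.10112850699009045
[-60.0, -24.0] (array([-0.158, -0.003,  0.   ]), array([-0.   , -0.001,  0.   ]))
```

View pics/side5.png

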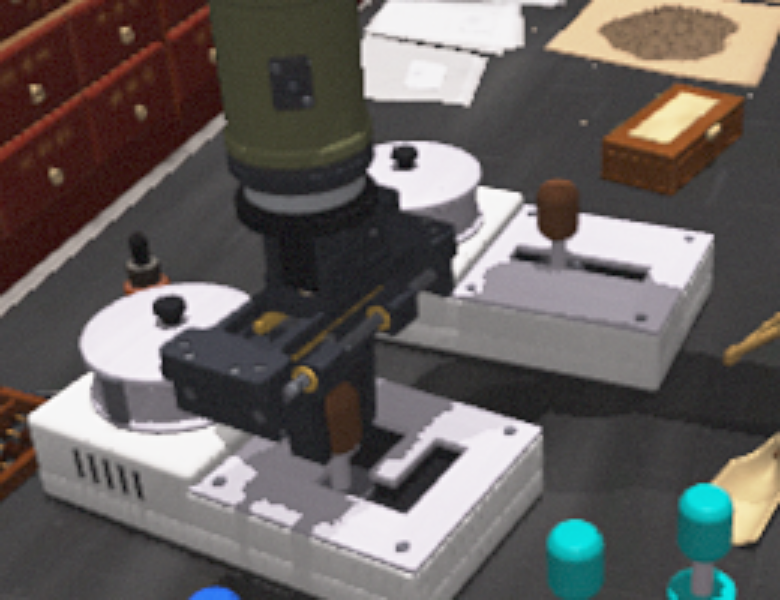

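The lever is at the left end of the middle lane. Moving right.

play_rows(deltas=[[[1,-0.03,-0.003,0,0,0,0],[1,-0.07,-0.003,0,0,0,0],[1,-0.11,-0.003,0,0,0,0],[1,-0.147,-0.003,0,0,0,0],[1,-0.158,-0.003,0,0,0,0]]])

```text
clock: 5.9
tool_pos: [0.5626, 0.1188, 0.1011]
eef_rot: [0.775, 0.632, 0.001, -0.001]
contact_force: [0.9, 0.3, 0.7]
opening: 0.351
```

```bash
python3 st.py side6 -18 -24
```

```text
5.9 30.901061857453826 [0.94 0.25 0.68] tcp mill [-59.33305509 -25.02620641] 0.10113761942684948
[-18.0, -24.0] (array([0.004, 0.138, 0.   ]), array([-0.   , -0.001, -0.   ]))
```

View pics/side6.png

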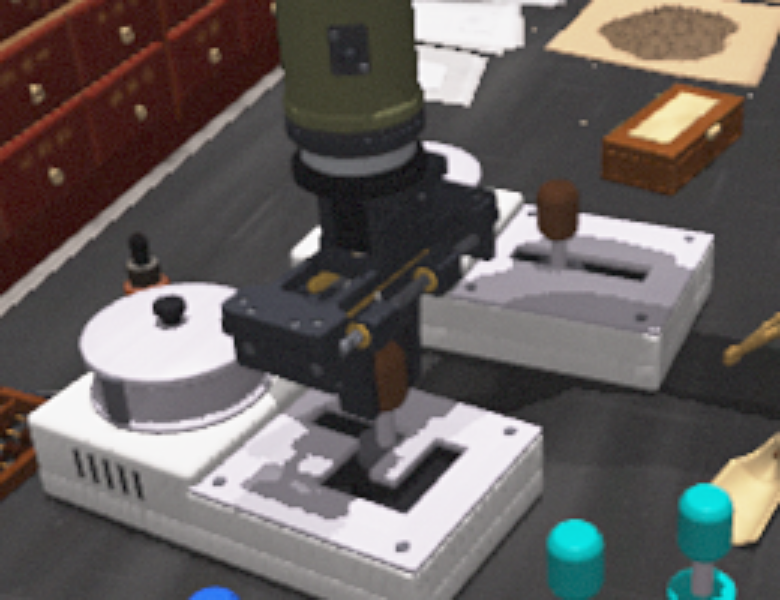

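The lever is at the right end of the middle lane. Last leg, to the far end.

play_rows(deltas=[[[1,0.003,0.02,0,0,0,0],[1,0.004,0.055,0,0,0,0],[1,0.004,0.09,0,0,0,0],[1,0.004,0.125,0,0,0,0],[1,0.004,0.143,0,0,0,0]]])

```text
clock: 6.58
tool_pos: [0.6058, 0.1112, 0.1011]
eef_rot: [0.775, 0.631, 0.001, -0.001]
contact_force: [-1.0, -0.0, 4.8]
opening: 0.344
```

```bash
python3 st.py side7 -18 -24
```

```text
6.575 30.296762135779638 [-0.97 -0.01  4.83] tcp mill [-15.4842729  -23.85352861] 0.10114155743506335
[-18.0, -24.0] (array([-0.001, -0.008,  0.   ]), array([ 0.   , -0.001, -0.001]))
```

View pics/side7.png

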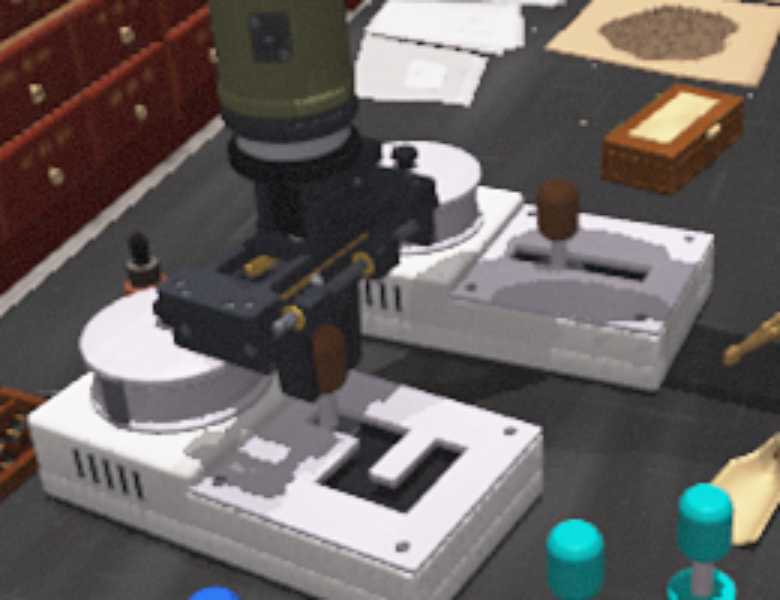

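The lever is at the far end. Opening in place, then going straight up.

play_rows(deltas=[[[0,0,0,0,0,0,0],[-1,0,0,0,0,0,0],[-1,0,0,0,0,0,0],[-1,0,0,0,0,0,0],[-1,0,0,0,0,0,0]]])

```text
clock: 7.25
tool_pos: [0.6063, 0.1111, 0.1011]
eef_rot: [0.776, 0.631, 0.001, -0.0]
contact_force: [-0.3, -0.3, -0.5]
opening: 0.893
```

play_rows(deltas=[[[-1,0,0,0,0,0,0],[-1,0,0,-0.05,0,0,0],[-1,0,0,-0.15,0,0,0],[-1,0,0,-0.3,0,0,0],[-1,0,0,-0.45,0,0,0]]])

```text
clock: 7.88
tool_pos: [0.606, 0.111, 0.2384]
eef_rot: [0.775, 0.632, 0.001, -0.0]
contact_force: [1.1, 0.1, -0.1]
opening: 0.999
```

```bash
python3 mv.py .52 -.12 .26 78.4
```

```text
7.875 [ 0.17  0.8  -0.8   1.6   0.65  1.02  0.54]
[-0.812 -0.125 -0.074] [ 0.    -0.001 -0.   ] mm 247.46727056319995 deg 0.18
```

Moving the arm aside to clear the top view.

play_rows(deltas=[[[-1,-0.16,-0.025,-0.03,0,0,0],[-1,-0.33,-0.05,-0.06,0,0,0],[-1,-0.5,-0.075,-0.074,0,0,0],[-1,-0.66,-0.1,-0.074,0,0,0],[-1,-0.81,-0.125,-0.074,0,0,0]]])

```text
clock: 8.5
tool_pos: [0.5194, -0.1211, 0.2612]
eef_rot: [0.775, 0.631, 0.002, 0.0]
contact_force: [1.0, -0.6, 0.0]
opening: 0.997
```

```bash
python3 - <<'E'
from h import *
t=vision.snapshot("top"); s=vision.snapshot("side")
cv2.imwrite("pics/top8.png",t[:,:,::-1]);cv2.imwrite("pics/side8.png",s[:,:,::-1])
m=np.load("mill.npz");th=float(m['th']);R=np.array([[np.cos(th),-np.sin(th)],[np.sin(th),np.cos(th)]])
ks=knob(s,(215,225,290,275)); print(ks)
kt=knob(t,(225,170,300,250)); print(kt); p,e=tri(kt[0],ks[0]); print(p,e,(p[:2]-m['t'])@R*1000)
print("straight side",knob(s,(300,180,335,220)))
E
```

```text
(array([236.2359882, 248.4719764]), array([228, 237,  17,  24, 339]))
(array([277.0441989 , 192.82872928]), array([270, 185,  15,  17, 181]))
[0.60719365 0.10924279 0.09853589] 0.0006058150188011075 [-13.74992483 -25.48634719]
straight side (array([315.4789916 , 199.30252101]), array([309, 190,  14,  20, 238]))
```

View pics/top8.png

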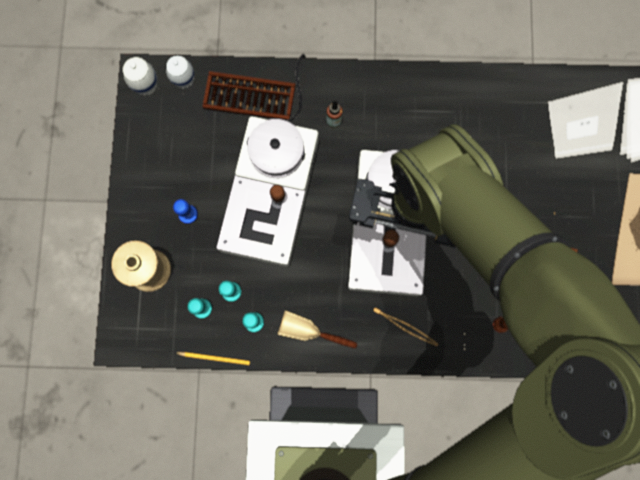

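View pics/side8.png

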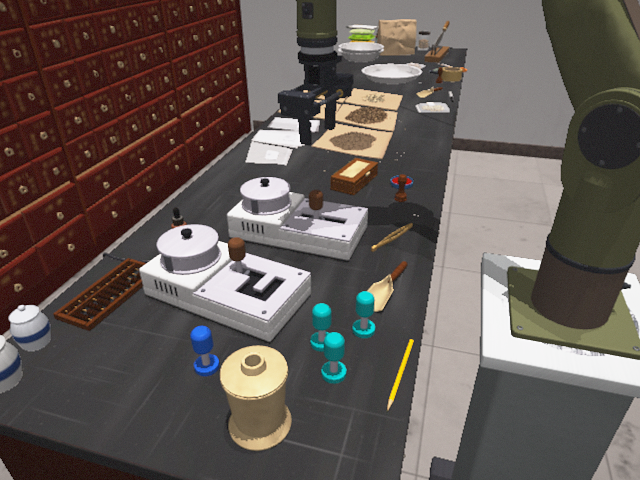

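Both views show the knob at the slot's far end, at top (277,193) and side (236,248). The straight lever hasn't moved (side (315.5,199)), and the gripper is clear of everything. Handing in.

```bash
python3 -c "
from plant import r,get_state
print(get_state()['clock'],abs(get_state()['qd']).max()); print(r.finish_job())"
```

```text
8.6 0.07268314565340718
the job is handed in; nothing more can be done
None
```

I moved the zigzag mill's lever through all four legs of the slot to the far end, released it, and handed the job in at 8.6 s. The hand-in reports no verdict, so the result below rests on my own checks.

- **Lever position:** after release, the two views together put the knob at about (-14, -25) mm in the mill's frame. The end point is (-18, -24) mm, and the two sight lines agreed to 0.6 mm.
- **Straight lever:** its knob stayed within about 0.3 px in the side view. In the last top view I only checked it by eye.
- **Clearance and forces:** the arm was about 0.26 m up, clear of everything. The force readings I saw never exceeded about 5 N.

**Disagreements:**
- The slot I measured in the top view came out about 4% smaller than its stated size, with corner errors up to about 2.5 mm. This fits the knob reading a few millimetres past the nominal end.
- The gripper stopped 6 mm to the left on its first descent. I corrected that before closing it.

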